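# Bring the flip loupe into use and set its focus height

### The job

Flip the folded-back loupe lens of the white stand over so that it snaps down level above the dish. Then unscrew the wing knob on top of the column, which rises as it turns, until the pointer on the lens head is level with the brass index ring on the rod beside it, and let go. Do not shift the index ring, the dish or the other things on the bench.

Things in the scene. Friction and masses are not known exactly. Their poses are not given: they have to be found in the camera images.
- knob_grip (a point): Black wing knob on top of the stand's column: a disc 44 mm across, 8 mm thick, and on it an upright bar 44 mm long, 14 mm thick, 34 mm high. This point is on the knob's vertical axis, in the bar, 23 mm above the disc, 11 mm below the bar's top, 197 to 216 mm above the bench; x runs along the bar (either way is the same grasp), z is up.
- knob (a joint): Angle of the wing knob (rad), growing anticlockwise seen from above; 0 is lowest, 4.97 highest. It is on a rising screw: turned anticlockwise it rises, with the whole lens head, 24 mm per full turn (3.82 mm per rad), and stays where it is left. It needs about 0.12 N m.
- pointer (a point): Outer end of the small black pointer tab (4 mm thick, its mid-height) on the column's flank; it is part of the head that rises with the knob. It stands 90 mm above the bench with the knob at 0.
- ring_centre (a point): Centre (mid-height) of the brass index ring, 20 mm across and 6 mm thick, on the thin upright steel rod beside the pointer. The centre is 7.5 mm beyond the pointer's end. The ring marks the focus height; friction holds it on the rod and it must not be shifted. It starts 6 to 14 mm above the pointer.
- loupe (a joint): Angle of the flip lens (rad): 0 = folded back, leaning 30 degrees back from upright against its rear stop (away from the dish); 2.094 = level over the dish, against its front stop. An over-centre spring holds it at either stop; it takes about 2 N at the lens to tip it, and it springs over by itself past about 1.0 rad.
- loupe_hinge (a point): Middle of the lens's hinge, carried by the head beside the column, 95 mm from the knob's axis, 70 to 89 mm above the bench. Its axes are the stand's: the folded lens leans to +x of this frame and swings over to -x (to the dish); y is the hinge line, z is up; the knob's axis lies at y = -95 mm, x = 0.
- lens_centre (a point): Centre of the round lens: a disc 60 mm across and 8 mm thick in a black rim, on a 14 mm wide arm, 68 mm from the hinge line (the rim's far end is 98 mm from the hinge).
- dish_centre (a point): Centre (7 mm up) of a clear round dish, 56 mm wide and 14 mm high, with a stone chip in it. It stands loose on the stand's foot (190 x 210 x 15 mm, white, fixed to the bench), below the place where the lens comes down. Leave alone.
- spare_dish_centre (a point): Centre (half-way up) of a bystander: clear round dish, 70 mm wide, 14 mm high, with a stone chip in it, on the bench behind the stand. Leave alone.
- vial_a_centre (a point): Centre (half-way up) of a bystander: capped sample vial, 29 mm wide, 56 mm high, on the bench beside the stand. Leave alone.
- vial_b_centre (a point): Centre (half-way up) of a bystander: the same kind of vial, on the other side of the stand. Leave alone.
- beaker_centre (a point): Centre (half-way up) of a bystander: clear open beaker, 90 mm wide, 110 mm high, on the bench. Leave alone.
- wash_centre (a point): Centre (half-way up) of a bystander: white bottle with a cap, 68 mm wide, 170 mm high, on the bench. Leave alone.
- slide_box_centre (a point): Centre (half-way up) of a bystander: closed flat box, 100 x 80 x 35 mm, on the bench. Leave alone.
- forceps_centre (a point): Centre (half-way up) of a bystander: steel forceps, 140 mm long, 6 mm thick, lying on the bench. Leave alone.

How it is judged:
By the outcome, as a careful person would: the job done as asked, in the order asked, and still so for the second after the job is handed in, with the robot touching nothing.
It also fails if it takes over 61 s, if anything falls off the work surface, if the arm or the gripper's body presses on something with over 40 N, if the wrist force passes 120 N, or if a joint passes its speed limit or range.

### The arm

A 6-joint arm with a two-finger parallel gripper is mounted at the origin on the work surface. World frame = base frame: x ahead of the robot, y to its left, z up, the work surface at z = 0. Lengths are in m, angles in rad, forces in N, time in s.
With the tool pointing down it reaches from about 0.3 to 0.875 m from the base axis. Payload 6.4 kg.
Tool frame: the origin (TCP) lies between the finger pads; the fingertips stand 25 mm ahead of it and the grasp point (between the pads) lies 6 mm ahead of it; z points along the fingers, y is the line along which they close (so a half turn about z gives the same grasp; the last joint's range is limited). The gripper opens to 85 mm and grips with 20 to 120 N. Pads are 22 mm wide; open, the fingers measure 114 mm over their backs; the gripper's body (76 mm by 85 mm) begins 54 mm behind the grasp point. The pads swing forward as they close: fully open they stand 13 mm farther back than shut.
Start: joints at [1.104, 0.181, 1.607, -0, 1.354, -0.206], TCP at [0.148, 0.556, 0.256] pointing down, gripper open.
Joint ranges: [-2.99, 2.99], [-0.89, 2.07], [0.3, 2.58], [-1.14, 4.28], [0, 2.63], [-3.12, 3.12]. Speed limits (rad/s): [2.57, 2.57, 3.01, 3.14, 3.14, 3.14].

### API

Orientations are given as a unit quaternion [w, x, y, z].
In Python, from bench import ctrl gives the robot as it stands.
- The arm moves only by the tool servo_tool, never from a script. Its argument "series" is text: rows parted by semicolons, each of 7 numbers parted by spaces: the gripper command: -1 is fully open, 1 is shut, values between are in proportion, then the shift along the tool's x, y, z in m, then the turn, a rotation vector about the tool's x, y, z in degrees. A call has 1 to 12 rows; each row is the pose to reach, as a shift and turn from the pose commanded when the call began, along the tool's axes at that moment; what a row does not reach only later rows make up. A row lasts 1/12 s, in which the tool goes at most 41.7 mm and 7.16 degrees, less where a joint would pass 70% of its speed; a pose out of reach is approached as far as the arm can. A call with a gripper value outside its range is refused whole. The fingers move at their own pace and stop on an object; the grip force is fixed at half the most. Time passes only in rows, so rows that repeat a pose let the fingers close. It gives the time, the measured TCP pose, the force, the opening and the grip force at its end, in the units of the state.
- ctrl.get_obs(): the state, without advancing time (a new reading comes with each control period).
- ctrl.camera(name): name is "scene" or "top"; returns a dict with "img" (480x640x3 uint8, red, green, blue), "z_map" (480x640 float32, m along the optical axis (not along the pixel's ray), 0 where there is no reading), "fovy" (degrees; the focal length in pixels is half the picture's height over the tangent of half this angle, whatever the lens; pixels are square), "cx", "cy" (the principal point, pixels), "k1" (the pictures are not rectified: a ray, as slopes to the right and down, at radius r is drawn at 1 + k1 r^2 times it, then the intrinsics apply), "extrinsics" (4x4, takes a point from camera to world coordinates). Camera axes: x right, y down, z forward; pixel columns grow to the right and rows downward; lengths in m; the calibration is good to about 2 mm. A picture is of the moment at which its call begins.
- ctrl.hand_in(): hands the job in; it is judged then, once.
The state is a dict: "time_s": time; "q": joint angles; "dq": joint speeds; "joint_efforts": joint torques, N m; "eef_pos": TCP position; "eef_rot": TCP orientation; "wrist_force": force on the tool from outside, world axes, zero at the start; "torque": the same for the moment, N m; "opening": opening from 0.0 (shut) to 1.0 (fully open); "grasp_force": force on a finger pad.
Only numpy, scipy, OpenCV 4.12 (cv2) and the standard library are available. Lean on these libraries where they do the work, as an engineer would, in place of code of your own. Each camera call takes 0.05 s, during which the arm holds its last target. There are 200 camera calls.

## Working session

There is one attempt and no reset: what is moved stays moved. The work goes in short steps, Python scripts to look and compute and a tool call to move; the robot and the scene stay as the last step left them, time stands still between calls to the robot, and variables do not carry over. Pictures are saved under pics/ and viewed, at most 10 in all, crops included, and the job is handed in when it is done.

Besides the shell and the picture viewer there is one more tool, called after "Call:" as name(argument=value, ...), one argument or row to a line, values as JSON. servo_tool: Moves the arm, as the interface text tells. Its arguments: {"type":"object","properties":{"series":{"type":"string"}},"required":["series"]}

```bash
mkdir -p pics; cat > h.py <<'E'
import numpy as np, cv2
from bench import ctrl
def cam(n):
    c=ctrl.camera(n); h,w=c["img"].shape[:2]; c["f"]=h/2/np.tan(np.radians(c["fovy"])/2); return c
def rays(c,uv):
    uv=np.atleast_2d(np.float64(uv)); K=np.array([[c["f"],0,c["cx"]],[0,c["f"],c["cy"]],[0,0,1]])
    d=(uv-[c["cx"],c["cy"]])/c["f"]; s=d.copy()
    for _ in range(20): s=d/(1+c["k1"]*(s**2).sum(1,keepdims=True))
    return np.c_[s,np.ones(len(s))]
def world(c,uv,z=None):   # depth-based points
    r=rays(c,uv); E=c["extrinsics"]; uv=np.atleast_2d(uv)
    if z is None:
        Z=c["z_map"][uv[:,1].astype(int),uv[:,0].astype(int)]
        return (r*Z[:,None])@E[:3,:3].T+E[:3,3]
    d=r@E[:3,:3].T; o=E[:3,3]; return o+d*((z-o[2])/d[:,2])[:,None]
def proj(c,P):
    E=c["extrinsics"]; p=(np.atleast_2d(P)-E[:3,3])@E[:3,:3]; s=p[:,:2]/p[:,2:]
    return s*(1+c["k1"]*(s**2).sum(1,keepdims=True))*c["f"]+[c["cx"],c["cy"]]
def save(n,img): cv2.imwrite(f"pics/{n}.png",img[:,:,::-1])
E
python3 - <<'E'
from h import *
o=ctrl.get_obs(); print(o)
for n in("scene","top"):
    c=cam(n); save(n+"0",c["img"]); print(n,c["fovy"],c["cx"],c["cy"],c["k1"],c["extrinsics"].round(3).tolist(),(c["z_map"]>0).mean())
E
```

```text
{'time_s': 0.0, 'q': array([ 1.10371282e+00,  1.81535357e-01,  1.60799027e+00, -8.01562550e-06,
        1.35384964e+00, -2.06287594e-01]), 'dq': array([-0.00059118,  0.0001632 ,  0.00034852,  0.00073051,  0.00096467,
        0.00051589]), 'joint_efforts': array([ 2.51001045e-03, -4.44848907e+01, -3.51355219e+01,  4.57460067e-05,
        8.70056654e-03,  2.16263163e-05]), 'eef_pos': array([0.14800482, 0.55509185, 0.25539591]), 'eef_rot': array([-2.90759619e-04,  1.30027818e-01,  9.91509946e-01, -8.42558109e-04]), 'wrist_force': array([ 0.46269707, -0.0392841 ,  0.26312222]), 'torque': array([ 0.00602269, -0.01243934, -0.00248087]), 'grasp_force': 0.0, 'opening': 0.9957015075078076}
scene 52.37152677281897 321.26629488252513 244.06933190488357 0.0246518239344891 [[-0.457, 0.752, -0.475, 1.06], [0.889, 0.394, -0.231, 0.229], [0.014, -0.528, -0.849, 1.122], [0.0, 0.0, 0.0, 1.0]] 0.9960123697916666
top 50.86933239450296 309.53241616690997 238.49730193489762 -0.017625493170028473 [[-0.068, -0.977, 0.201, 0.252], [-0.998, 0.066, -0.014, -0.007], [0.001, -0.202, -0.979, 1.408], [0.0, 0.0, 0.0, 1.0]] 0.9958756510416666
```

View pics/scene0.png

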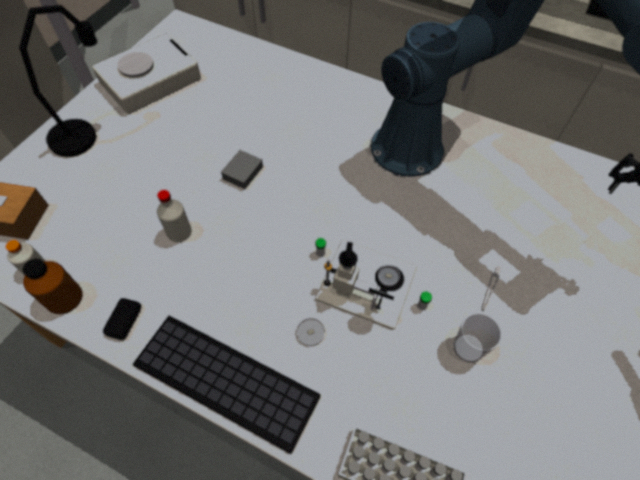

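View pics/top0.png

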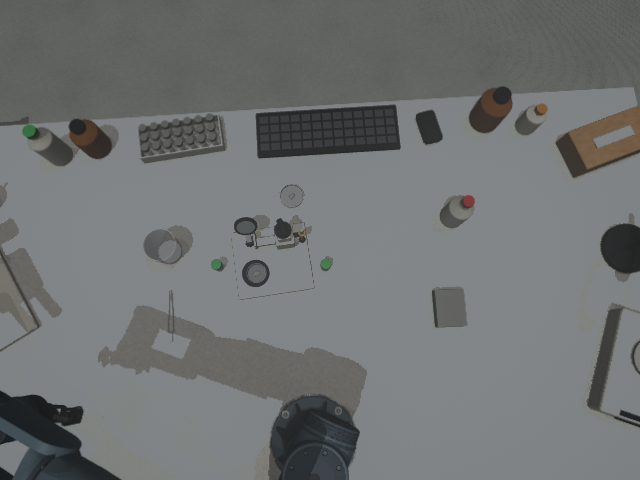

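Scene: stand at (365,285), knob (348,255), lens (388,278). Top: knob (283,230), folded lens (246,227), dish (256,272), ring (302,238), vials at (217,265) and (326,264).

```bash
python3 - <<'E'
from h import *
a=cam("scene");b=cam("top")
A=cv2.resize(a["img"][225:335,300:445],None,fx=5.2,fy=5.2,interpolation=cv2.INTER_CUBIC)[:570]
B=cv2.resize(b["img"][180:305,200:340],None,fx=4.7,fy=4.7,interpolation=cv2.INTER_CUBIC)
save("s1",A);save("t1",B)
for n,uv in {"knobtop":(283,230),"lens":(246,227),"dish":(256,272),"vialA":(217,265),"vialB":(326,264),"spare":(292,196),"beaker":(165,248),"ring":(302,238)}.items(): print(n,world(b,uv).round(3))
hgt=world(b,np.stack(np.meshgrid(np.arange(200,340),np.arange(180,305)),-1).reshape(-1,2)).reshape(125,140,3)
np.save("hgt.npy",hgt)
m=hgt[...,2]; ys,xs=np.where(m>0.19); print("high", np.c_[xs+200,ys+180].tolist()); print(hgt[m>0.19].round(3).tolist())
E
```

```text
knobtop [[0.524 0.038 0.207]]
lens [[0.556 0.137 0.131]]
dish [[0.451 0.126 0.028]]
vialA [[0.473 0.228 0.058]]
vialB [[ 0.455 -0.067  0.06 ]]
spare [[0.667 0.014 0.011]]
beaker [[0.54  0.382 0.007]]
ring [[ 0.533 -0.007  0.052]]
high [[262, 180], [298, 180], [302, 181], [233, 185], [303, 185], [249, 186], [257, 188], [328, 188], [243, 189], [245, 189], [275, 190], [228, 193], [288, 194], [239, 195], [320, 195], [215, 196], [210, 199], [259, 199], [290, 199], [223, 203], [332, 203], [333, 204], [238, 207], [262, 207], [315, 207], [242, 208], [201, 209], [235, 209], [277, 211], [280, 214], [224, 215], [275, 215], [324, 215], [313, 216], [234, 217], [292, 217], [280, 218], [277, 219], [278, 219], [279, 219], [280, 219], [281, 219], [275, 220], [276, 220], [277, 220], [278, 220], [279, 220], [280, 220], [281, 220], [277, 221], [278, 221], [279, 221], [280, 221], [281, 221], [282, 221], [277, 222], [278, 222], [279, 222], [280, 222], [281, 222], [282, 222], [277, 223], [278, 223], [279, 223], [280, 223], [281, 223], [282, 223], [283, 223], [278, 224], [279, 224], [280, 224], [281, 224], 
[... 5131 characters left out ...]
08], [0.252, -0.007, 1.408], [0.252, -0.007, 1.408], [0.252, -0.007, 1.408], [0.252, -0.007, 1.408], [0.252, -0.007, 1.408], [0.252, -0.007, 1.408], [0.252, -0.007, 1.408], [0.252, -0.007, 1.408], [0.252, -0.007, 1.408], [0.252, -0.007, 1.408], [0.252, -0.007, 1.408], [0.252, -0.007, 1.408], [0.252, -0.007, 1.408], [0.252, -0.007, 1.408], [0.252, -0.007, 1.408], [0.252, -0.007, 1.408], [0.252, -0.007, 1.408], [0.252, -0.007, 1.408], [0.252, -0.007, 1.408], [0.252, -0.007, 1.408], [0.252, -0.007, 1.408], [0.252, -0.007, 1.408], [0.252, -0.007, 1.408], [0.252, -0.007, 1.408], [0.252, -0.007, 1.408], [0.252, -0.007, 1.408], [0.252, -0.007, 1.408], [0.252, -0.007, 1.408], [0.252, -0.007, 1.408]]
```

View pics/s1.png

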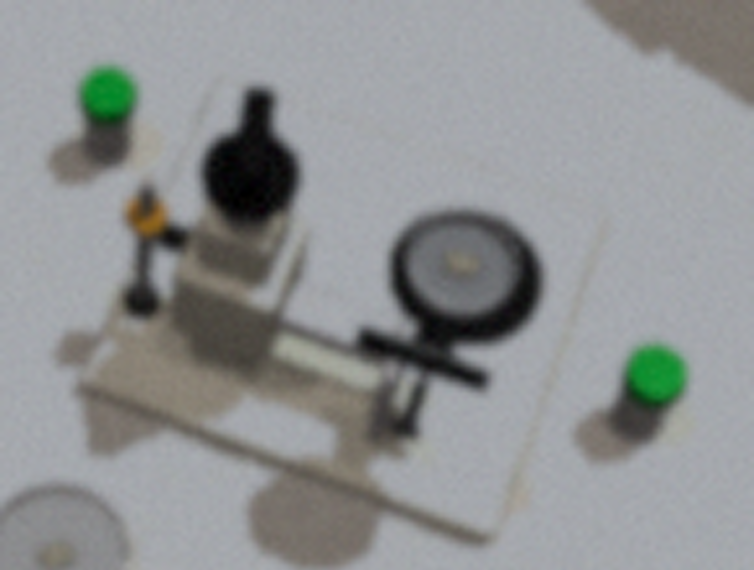

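View pics/t1.png

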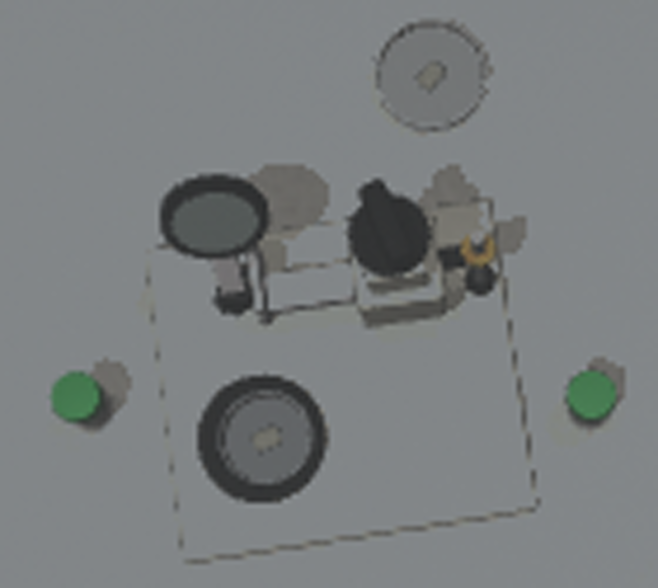

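Scene crop shows stand with wing knob, ring/rod left, black disc over/at dish; top crop shows folded lens rim at (214,215), dish ring at (262,438), foot corners (185,562), (538,508), knob bar tilted slightly from world x.

```bash
python3 - <<'E'
from h import *
a=cam("scene");b=cam("top")
T=lambda p:(200+p[0]/4.7,180+p[1]/4.7); S=lambda p:(300+p[0]/5.2,225+p[1]/5.2)
L,R=[world(b,T(p),.015)[0] for p in((185,562),(538,508))]; BL,BR=[world(b,T(p),.015)[0] for p in((150,250),(490,203))]
print("foot",L.round(3),R.round(3),BL.round(3),BR.round(3))
y=(L-R)[:2];y/=np.linalg.norm(y); x=np.array([y[1],-y[0]]); print("stand x",x,"y",y, "L-R",np.linalg.norm(L-R))
def pts(c,poly):
    m=np.zeros(c["img"].shape[:2],np.uint8); cv2.fillPoly(m,[np.int32(poly)],1); v,u=np.where(m&(c["z_map"]>0)); return world(c,np.c_[u,v]),c["img"][v,u]
# dark pixels clustered in each view
for n,c,box in(("top",b,(200,180,340,305)),("scene",a,(300,225,445,335))):
    g=c["img"].max(2); m=np.zeros_like(g); m[box[1]:box[3],box[0]:box[2]]=1
    m=((g<70)&(m>0)).astype(np.uint8)
    k,lab,st,ce=cv2.connectedComponentsWithStats(m)
    for i in range(1,k):
        if st[i,4]>8:
            v,u=np.where((lab==i)&(c["z_map"]>0)); P=world(c,np.c_[u,v]); print(n,st[i],P.min(0).round(3),np.median(P,0).round(3),P.max(0).round(3))
for n,c,uv in(("scene disc",a,S((465,265))),("scene rim bottom",a,S((465,330))),("rim left",a,S((403,270))),("rim right",a,S((533,275))),("rim top",a,S((460,216))),("hinge bar l",a,S((370,340))),("bar r",a,S((478,378))),("pointer",a,S((175,238))),("ring",a,S((147,215))),
 ("top lens c",b,T((214,215))),("lens rim l",b,T((165,215))),("lens rim r",b,T((264,215))),("rim top",b,T((214,180))),("rim bot",b,T((214,252))),("dish rim l",b,T((205,438))),("rim r",b,T((320,438))),("dish rim bot",b,T((262,495))),("dish top",b,T((262,382)))):
    u=np.round(uv); g=np.stack(np.meshgrid([-1,0,1],[-1,0,1]),-1).reshape(-1,2)*.7+u
    print(n,u,np.median(world(c,g),0).round(3))
print("bar dir"); h=np.load("hgt.npy"); q=h[(h[...,2]>.2)&(h[...,2]<.22)]; lo,w=None,None
r=cv2.minAreaRect(np.float32(q[:,:2])); print(r, q[:,2].mean())
E
```

```text
foot [0.38  0.177 0.015] [ 0.397 -0.032  0.015] [0.568 0.19  0.015] [ 0.583 -0.016  0.015]
stand x [0.99642461 0.08448671] y [-0.08448671  0.99642461] L-R 0.20914685279464149
top [234 217  23  18 146] [0.541 0.109 0.001] [0.564 0.135 0.144] [0.599 0.166 0.161]
top [274 218  18  21 247] [0.51  0.02  0.011] [0.531 0.041 0.179] [0.585 0.062 0.215]
top [293 232   6   5  21] [0.53  0.003 0.09 ] [0.535 0.009 0.093] [0.542 0.017 0.101]
top [246 237   8  10  37] [0.516 0.126 0.016] [0.523 0.134 0.077] [0.549 0.145 0.084]
top [299 236   6   7  32] [ 0.529 -0.012  0.016] [ 0.534 -0.006  0.023] [0.544 0.002 0.068]
top [242 260  27  27 250] [0.414 0.093 0.01 ] [0.447 0.137 0.018] [0.487 0.167 0.032]
top [217 263   6   7  18] [0.463 0.218 0.021] [0.469 0.221 0.039] [0.479 0.23  0.054]
scene [339 243  18  26 294] [0.515 0.021 0.142] [0.542 0.044 0.177] [0.557 0.061 0.213]
scene [317 247   7   8  41] [ 0.465 -0.069  0.013] [ 0.471 -0.06   0.031] [ 0.473 -0.054  0.053]
scene [330 269   6   4  18] [ 0.5   -0.016  0.014] [0.536 0.007 0.092] [0.543 0.013 0.095]
scene [324 271   7  15  41] [ 0.533 -0.01
[... 505 characters left out ...]
 267.] [0.429 0.115 0.027]
hinge bar l [371. 290.] [0.569 0.117 0.145]
bar r [392. 298.] [0.563 0.166 0.141]
pointer [334. 271.] [0.537 0.011 0.092]
ring [328. 266.] [ 0.542 -0.003  0.113]
top lens c [246. 226.] [0.556 0.136 0.138]
lens rim l [235. 226.] [0.557 0.163 0.145]
lens rim r [256. 226.] [0.556 0.11  0.132]
rim top [246. 218.] [0.574 0.133 0.154]
rim bot [246. 234.] [0.541 0.139 0.113]
dish rim l [244. 273.] [0.451 0.16  0.02 ]
rim r [268. 273.] [0.447 0.094 0.018]
dish rim bot [256. 285.] [0.417 0.129 0.015]
dish top [256. 261.] [0.483 0.125 0.021]
bar dir
((0.5323635339736938, 0.041172660887241364), (0.04510411620140076, 0.014083596877753735), 18.7281436920166) 0.20962066008771563
```

Everything agrees with the given sizes: knob axis is at (0.532, 0.041), the bar at 18.7°, the hinge at about (0.524, 0.136) and the lens at about (0.557, 0.138, 0.13). First move goes behind the lens with the gripper closing.

Call:
servo_tool(
  series="1 -0.576 -0.270 0 0 0 84;1 -0.576 -0.270 0 0 0 84;1 -0.576 -0.270 0 0 0 84;1 -0.576 -0.270 0 0 0 84;1 -0.576 -0.270 0 0 0 84;1 -0.576 -0.270 0 0 0 84;1 -0.576 -0.270 0 0 0 84;1 -0.576 -0.270 0 0 0 84;1 -0.576 -0.270 0 0 0 84;1 -0.576 -0.270 0 0 0 84;1 -0.576 -0.270 0 0 0 84;1 -0.576 -0.270 0 0 0 84",
)

```text
time_s: 1.3
eef_pos: [0.5323, 0.2321, 0.2564]
eef_rot: [0.0, 0.762, 0.647, 0.0]
wrist_force: [0.1, 0.6, 0.3]
opening: 0.001
grasp_force: 0.0
```

```bash
cat > d.py <<'E'
import sys
from h import *
from scipy.spatial.transform import Rotation as R
# usage: d.py x y z [phi_deg of tool y]
o=ctrl.get_obs(); q=o["eef_rot"]; r=R.from_quat([q[1],q[2],q[3],q[0]]).as_matrix()
phi=np.degrees(np.arctan2(r[1,1],r[0,1])); t=[float(v) for v in sys.argv[1:]]
print("t",round(o["time_s"],2),"pos",o["eef_pos"].round(4),"q",o["q"].round(2),"phi",round(phi,2),"zaxis",r[:,2].round(4),"F",o["wrist_force"].round(2),"open",round(o["opening"],2),round(o["grasp_force"],1))
if t: print("tool shift",(r.T@(np.array(t[:3])-o["eef_pos"])).round(4),"turn z",((phi-t[3]+180)%360-180) if len(t)>3 else "")
E
python3 d.py .635 .145 .256 -71.3
```

```text
t 1.3 pos [0.5323 0.2321 0.2564] q [0.21 0.19 1.59 0.   1.36 0.37] phi -9.32 zaxis [ 3.e-04  1.e-04 -1.e+00] F [0.09 0.56 0.34] open 0.0 0.0
tool shift [-0.0693  0.1155  0.0004] turn z 61.98391843968204
```

Call:
servo_tool(
  series="1 -0.069 0.1155 0 0 0 62;1 -0.069 0.1155 0 0 0 62;1 -0.069 0.1155 0 0 0 62;1 -0.069 0.1155 0 0 0 62;1 -0.069 0.1155 0 0 0 62;1 -0.069 0.1155 0 0 0 62;1 -0.069 0.1155 0 0 0 62;1 -0.069 0.1155 0 0 0 62;1 -0.069 0.1155 0 0 0 62;1 -0.069 0.1155 0 0 0 62",
)

```text
time_s: 2.13
eef_pos: [0.6343, 0.1476, 0.2561]
eef_rot: [-0.0, 0.986, 0.164, -0.0]
wrist_force: [0.2, -0.3, -0.1]
opening: -0.002
grasp_force: 0.0
```

```bash
python3 d.py .635 .145 .155 -71.3
```

```text
t 2.13 pos [0.6343 0.1476 0.2561] q [ 0.05  0.35  1.4  -0.    1.39  1.29] phi -71.11 zaxis [-4.e-04 -0.e+00 -1.e+00] F [ 0.2  -0.25 -0.14] open -0.0 0.0
tool shift [-1.000e-04  2.700e-03  1.011e-01] turn z 0.1862258812632831
```

Call:
servo_tool(
  series="1 0 0 0.041 0 0 0;1 0 0 0.081 0 0 0;1 0 0 0.101 0 0 0;1 -0.019 -0.0065 0.101 0 0 0;1 -0.028 -0.0097 0.101 0 0 0;1 -0.038 -0.013 0.101 0 0 0;1 -0.047 -0.016 0.101 0 0 0;1 -0.057 -0.0195 0.101 0 0 0;1 -0.066 -0.0227 0.101 0 0 0;1 -0.076 -0.026 0.101 0 0 0",
)

```text
time_s: 2.97
eef_pos: [0.5542, 0.1475, 0.1558]
eef_rot: [0.0, 0.986, 0.167, 0.001]
wrist_force: [1.7, -1.0, 0.6]
opening: 0.0
grasp_force: 0.7
```

Call:
servo_tool(
  series="1 -0.0095 -0.003 0 0 0 0;1 -0.019 -0.0065 0 0 0 0;1 -0.028 -0.0097 0 0 0 0;1 -0.038 -0.013 0 0 0 0;1 -0.047 -0.016 0 0 0 0;1 -0.057 -0.0195 0 0 0 0;1 -0.066 -0.0227 0 0 0 0;1 -0.076 -0.026 0 0 0 0;1 -0.076 -0.026 0 0 0 0",
)

```text
time_s: 3.72
eef_pos: [0.4714, 0.1474, 0.1549]
eef_rot: [-0.0, 0.986, 0.166, -0.001]
wrist_force: [0.6, 0.7, -0.0]
opening: -0.005
grasp_force: 0.0
```

```bash
python3 d.py .532 .041 .26 -71.3; python3 - <<'E'
from h import *
b=cam("scene"); save("s2",cv2.resize(b["img"][200:350,280:480],None,fx=3.9,fy=3.9,interpolation=cv2.INTER_CUBIC))
E
```

```text
t 3.72 pos [0.4714 0.1474 0.1549] q [0.06 0.12 1.9  0.   1.13 1.3 ] phi -70.89 zaxis [-0.002 -0.    -1.   ] F [ 0.58  0.72 -0.02] open -0.0 0.0
tool shift [ 0.0222  0.1203 -0.1052] turn z 0.40628364908104686
```

View pics/s2.png

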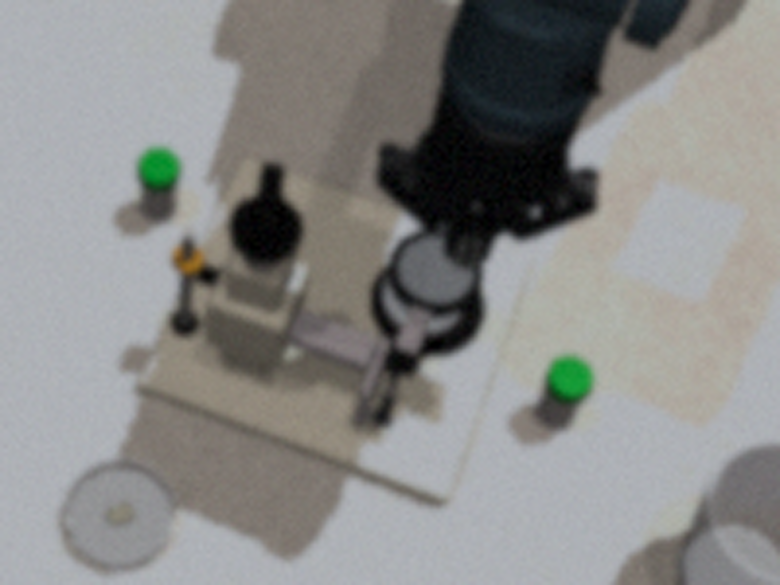

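The lens is now over the dish (about (435,270) in the crop), the finger beside it. Lift clear and look again.

Call:
servo_tool(
  series="1 0 0 -0.035 0 0 0;1 0 0 -0.07 0 0 0;1 0 0 -0.105 0 0 0;-1 -0.04 -0.09 -0.125 0 0 0;-1 -0.04 -0.09 -0.125 0 0 0;-1 -0.04 -0.09 -0.125 0 0 0;-1 -0.04 -0.09 -0.125 0 0 0;-1 -0.04 -0.09 -0.125 0 0 0",
)

```text
time_s: 4.43
eef_pos: [0.4067, 0.2197, 0.2808]
eef_rot: [0.0, 0.986, 0.167, 0.001]
wrist_force: [0.4, 0.1, -0.5]
opening: 0.706
grasp_force: 0.0
```

```bash
python3 - <<'E'
from h import *
out=[]
for n,bx in(("scene",(300,225,440,330)),("top",(220,200,330,300))):
    cs=[cam(n) for _ in range(6)]; I=np.mean([c["img"].astype(float) for c in cs],0).astype(np.uint8)
    np.savez(n+"_avg.npz",I=I,Z=np.median([c["z_map"] for c in cs],0))
    x0,y0,x1,y1=bx; J=cv2.resize(I[y0:y1,x0:x1],None,fx=540/(y1-y0),fy=540/(y1-y0),interpolation=cv2.INTER_CUBIC); out.append(J[:,:400] if 0 else J)
J=np.hstack(out); J=cv2.resize(J,(800,int(J.shape[0]*800/J.shape[1]))); save("b3",J); print(J.shape)
E
python3 d.py .532 .041 .26 -71.3
```

```text
(328, 800, 3)
t 5.03 pos [0.4066 0.219  0.2802] q [ 0.24 -0.1   1.85 -0.    1.39  1.47] phi -70.97 zaxis [-1.e-04 -0.e+00 -1.e+00] F [0.92 0.09 0.63] open 1.0 0.0
tool shift [0.0605 0.2092 0.0202] turn z 0.33366667869688627
```

View pics/b3.png

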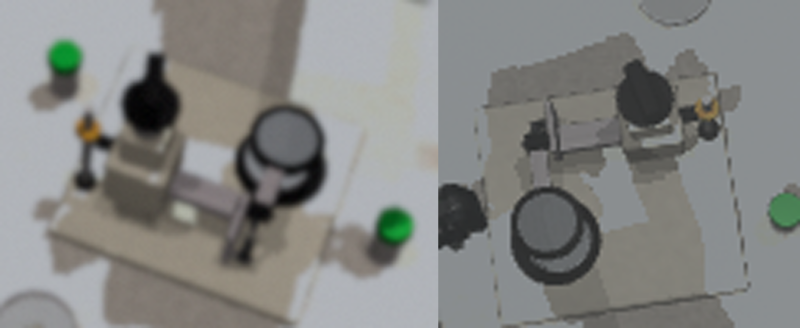

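Lens lies level over the dish (left crop (285,140), right crop (548,222)); ring at left (88,130) / right (707,108), pointer tab just beside it. Both are clear in both views.

```bash
python3 - <<'E'
from h import *
C={}
for n in("scene","top"):
    c=cam(n); d=np.load(n+"_avg.npz"); c["img"]=d["I"];c["z_map"]=d["Z"]; C[n]=c
def tri(uvs):
    A=np.zeros((3,3));b=np.zeros(3)
    for n,uv in uvs.items():
        c=C[n];E=c["extrinsics"];d=E[:3,:3]@rays(c,uv)[0];d/=np.linalg.norm(d);M=np.eye(3)-np.outer(d,d);A+=M;b+=M@E[:3,3]
    p=np.linalg.solve(A,b); return p.round(4),{n:(proj(C[n],p)[0]-uv).round(2) for n,uv in uvs.items()}
ring={};pt={}
for n,(x0,y0,x1,y1) in {"scene":(318,255,345,285),"top":(288,225,312,250)}.items():
    c=C[n]; s=c["img"][y0:y1,x0:x1].astype(float); v,u=np.mgrid[y0:y1,x0:x1]
    w=np.clip(s[...,0]-s[...,2]-25,0,None); ring[n]=((w*u).sum()/w.sum(),(w*v).sum()/w.sum()); m=w>20
    P=world(c,np.c_[u[m],v[m]]); P=P[P[:,2]>.08]; print(n,"ring",np.round(ring[n],2),m.sum(),np.median(P,0).round(4),P[:,2].min().round(4),np.percentile(P[:,2],90).round(4))
    # pointer: dark px with height .08-.1
    k=s.max(2)<75; P=world(c,np.c_[u[k],v[k]]); j=(P[:,2]>.084)&(P[:,2]<.1)&(P[:,1]>0)
    pt[n]=(u[k][j].mean(),v[k][j].mean()); print(" pointer",np.round(pt[n],2),j.sum(),np.median(P[j],0).round(4),P[j].min(0).round(4),P[j].max(0).round(4))
print(tri(ring),tri(pt))
for n,uv in(("top",(250,268)),("scene",(391,270))): print("lens z",n)
c=C["top"]; v,u=np.mgrid[210:245,270:300]; P=world(c,np.c_[u.ravel(),v.ravel()]); q=P[(P[:,2]>.2)&(P[:,2]<.25)]; print("bar top",np.median(q,0),cv2.minAreaRect(np.float32(q[:,:2])))
v,u=np.mgrid[250:290,235:275]; P=world(c,np.c_[u.ravel(),v.ravel()]); q=P[(P[:,2]>.05)&(P[:,2]<.12)]; A=np.c_[q[:,:2],np.ones(len(q))]; print("lens",np.median(q,0),q.min(0),q.max(0),np.linalg.lstsq(A,q[:,2],rcond=None)[0])
E
```

```text
scene ring [328.04 266.73] 34 [ 0.5407 -0.0031  0.1054] 0.1035 0.1083
 pointer [332.76 270.35] 17 [0.537  0.0079 0.0924] [0.5326 0.0023 0.0908] [0.5409 0.0136 0.0945]
top ring [301.12 233.23] 17 [ 0.5332 -0.0045  0.1068] 0.1042 0.1077
 pointer [295.55 235.23] 22 [0.5338 0.0101 0.0938] [0.5111 0.0035 0.0859] [0.5411 0.0165 0.0987]
(array([ 0.5365, -0.0052,  0.0985]), {'scene': array([0.07, 0.01]), 'top': array([ 0.06, -0.02])}) (array([0.5347, 0.0086, 0.0886]), {'scene': array([0.69, 0.12]), 'top': array([ 0.58, -0.23])})
lens z top
lens z scene
bar top [0.53135359 0.04100812 0.20926197] ((0.5325871109962463, 0.04124382510781288), (0.04409615322947502, 0.013892445713281631), 19.17540168762207)
lens [0.45906162 0.13048409 0.07587811] [0.42847133 0.10164113 0.06969372] [0.50531031 0.15860744 0.08060305] [ 0.00076324 -0.00350887  0.07601183]
```

Call:
servo_tool(
  series="-0.4 0.0605 0.2094 0 0 0 0;-0.4 0.0605 0.2094 0 0 0 0;-0.4 0.0605 0.2094 0 0 0 0;-0.4 0.0605 0.2094 0 0 0 0;-0.4 0.0605 0.2094 0 0 0 0;-0.4 0.0605 0.2094 0 0 0 0;-0.4 0.0605 0.2094 0 0 0 0;-0.4 0.0605 0.2094 0 0 0 0",
)

```text
time_s: 5.8
eef_pos: [0.5317, 0.0411, 0.2799]
eef_rot: [-0.0, 0.986, 0.165, -0.001]
wrist_force: [-0.0, 0.2, -0.7]
opening: 0.7
grasp_force: 0.0
```

```bash
python3 d.py .5325 .0412 .208 -71
```

```text
t 5.8 pos [0.5317 0.0411 0.2799] q [-0.15  0.07  1.68  0.    1.39  1.09] phi -71.02 zaxis [-1.2e-03  7.0e-04 -1.0e+00] F [-0.05  0.17 -0.66] open 0.7 0.0
tool shift [0.0009 0.0002 0.0719] turn z -0.016914499009487827
```

Descend and grip.

Call:
servo_tool(
  series="-0.4 0.001 0 0.03 0 0 0;-0.4 0.001 0 0.055 0 0 0;-0.4 0.001 0 0.072 0 0 0;-0.4 0.001 0 0.072 0 0 0;1 0.001 0 0.072 0 0 0;1 0.001 0 0.072 0 0 0;1 0.001 0 0.072 0 0 0;1 0.001 0 0.072 0 0 0;1 0.001 0 0.072 0 0 0;1 0.001 0 0.072 0 0 0",
)

```text
time_s: 6.63
eef_pos: [0.5336, 0.0427, 0.2103]
eef_rot: [-0.001, 0.986, 0.166, 0.001]
wrist_force: [-1.3, 5.4, 6.1]
opening: 0.149
grasp_force: 59.7
```

```bash
python3 d.py
```

```text
t 6.63 pos [0.5336 0.0427 0.2103] q [-0.14  0.14  1.75  0.    1.25  1.09] phi -70.92 zaxis [ 0.0024  0.002  -1.    ] F [-1.33  5.42  6.13] open 0.15 59.7
```

Call:
servo_tool(
  series="1 0 -0.0015 -0.0005 0 0 -7;1 0 -0.0015 -0.0009 0 0 -14;1 0 -0.0015 -0.0014 0 0 -21;1 0 -0.0015 -0.0019 0 0 -28;1 0 -0.0015 -0.0023 0 0 -35;1 0 -0.0015 -0.0028 0 0 -42;1 0 -0.0015 -0.0033 0 0 -49;1 0 -0.0015 -0.0037 0 0 -56;1 0 -0.0015 -0.0042 0 0 -63;1 0 -0.0015 -0.0047 0 0 -70;1 0 -0.0015 -0.0051 0 0 -77;1 0 -0.0015 -0.0055 0 0 -82",
)

```text
time_s: 7.63
eef_pos: [0.5321, 0.0439, 0.2158]
eef_rot: [-0.001, 0.633, 0.774, 0.001]
wrist_force: [-6.9, 4.4, 9.2]
opening: 0.151
grasp_force: 60.2
```

```bash
python3 d.py
```

```text
t 7.63 pos [0.5321 0.0439 0.2158] q [-0.14  0.13  1.75  0.    1.26 -0.34] phi 11.41 zaxis [-1.0e-04  1.8e-03 -1.0e+00] F [-6.94  4.45  9.17] open 0.15 60.2
```

Call:
servo_tool(
  series="1 0.0005 -0.0008 -0.001 0 0 -7;1 0.0005 -0.0008 -0.0014 0 0 -14;1 0.0005 -0.0008 -0.0019 0 0 -21;1 0.0005 -0.0008 -0.0024 0 0 -28;1 0.0005 -0.0008 -0.0028 0 0 -35;1 0.0005 -0.0008 -0.0033 0 0 -42;1 0.0005 -0.0008 -0.0038 0 0 -49;1 0.0005 -0.0008 -0.0042 0 0 -56;1 0.0005 -0.0008 -0.0047 0 0 -63;1 0.0005 -0.0008 -0.0052 0 0 -70;1 0.0005 -0.0008 -0.0056 0 0 -75;1 0.0005 -0.0008 -0.0056 0 0 -75",
)

```text
time_s: 8.63
eef_pos: [0.5308, 0.0428, 0.2208]
eef_rot: [-0.001, 0.032, 0.999, -0.0]
wrist_force: [-7.2, -2.6, 6.2]
opening: 0.151
grasp_force: 59.9
```

```bash
python3 d.py; cat > m.py <<'E'
import sys
from h import *
# pointer vs ring, from averaged frames: top-face heights from depth in both views, ring face pixels only
for n,(x0,y0,x1,y1) in {"scene":(316,252,345,285),"top":(286,222,314,252)}.items():
    cs=[cam(n) for _ in range(8)]; c=cs[0]; c["img"]=np.mean([k["img"].astype(float) for k in cs],0); c["z_map"]=np.median([k["z_map"] for k in cs],0)
    s=c["img"][y0:y1,x0:x1]; v,u=np.mgrid[y0:y1,x0:x1]
    w=s[...,0]-s[...,2]; P=world(c,np.c_[u.ravel(),v.ravel()]).reshape(*u.shape,3)
    R=P[(w>35)&(P[...,2]>.085)&(P[...,2]<.13)]
    D=P[(s.max(2)<70)&(P[...,1]>.003)&(P[...,1]<.016)&(P[...,2]>.08)&(P[...,2]<.125)&(P[...,0]>.525)]
    f=lambda A:np.percentile(A[:,2],[20,50,80,95]).round(4) if len(A) else None
    print(n,"ring n",len(R),f(R),"ptr n",len(D),f(D))
    np.savez(n+"_avg2.npz",I=c["img"],Z=c["z_map"])
E
python3 m.py
```

```text
t 8.63 pos [0.5308 0.0428 0.2208] q [-0.14  0.12  1.75 -0.    1.27 -1.65] phi 86.33 zaxis [-1.5e-03 -9.0e-04 -1.0e+00] F [-7.21 -2.59  6.2 ] open 0.15 59.9
scene ring n 32 [0.1046 0.1056 0.106  0.1069] ptr n 18 [0.102  0.1033 0.1043 0.105 ]
top ring n 8 [0.1056 0.1066 0.1076 0.1082] ptr n 0 None
```

Call:
servo_tool(
  series="1 0 0 -0.0005 0 0 -7;1 0 0 -0.0009 0 0 -14;1 0 0 -0.0014 0 0 -21;1 0 0 -0.0016 0 0 -25;1 0 0 -0.0016 0 0 -25;1 0 0 -0.0016 0 0 -25",
)

```text
time_s: 9.93
eef_pos: [0.5309, 0.0422, 0.2225]
eef_rot: [-0.001, -0.183, 0.983, -0.001]
wrist_force: [-7.6, -4.7, 6.1]
opening: 0.151
grasp_force: 59.9
```

```bash
python3 d.py; python3 m.py; python3 - <<'E'
from h import *
c=cam("scene"); I=np.load("scene_avg2.npz")["I"]
# expected pixels: pointer tab centre at ring height along the tab line, ring centroid from colour hull
k=np.array([.5325,.0412]); d=np.array([.0845,-.9964])
for z in(.098,.100,.102,.104): print(z,"ring",proj(c,[*(k+.0464*d),z])[0].round(2),"ptr end",proj(c,[*(k+.0389*d),z])[0].round(2),"s=.033",proj(c,[*(k+.033*d),z])[0].round(2))
s=I[252:285,316:345]; m=(s[...,0]-s[...,2]>30).astype(np.uint8); M=cv2.moments(cv2.convexHull(cv2.findNonZero(m))); print("ring hull",M["m10"]/M["m00"]+316,M["m01"]/M["m00"]+252)
save("s4",cv2.resize(I[250:285,310:355].clip(0,255).astype(np.uint8),None,fx=16,fy=16,interpolation=cv2.INTER_CUBIC))
E
```

```text
t 9.93 pos [0.5309 0.0422 0.2225] q [-0.14  0.12  1.75 -0.    1.28 -2.08] phi 111.08 zaxis [-0.0015 -0.002  -1.    ] F [-7.59 -4.69  6.15] open 0.15 59.9
scene ring n 31 [0.1042 0.1048 0.1054 0.1065] ptr n 19 [0.1038 0.1045 0.1053 0.1056]
top ring n 7 [0.1064 0.1071 0.1073 0.1076] ptr n 0 None
0.098 ring [328.2  266.85] ptr end [331.1  267.91] s=.033 [333.38 268.74]
0.1 ring [328.22 266.45] ptr end [331.12 267.5 ] s=.033 [333.41 268.34]
0.102 ring [328.24 266.04] ptr end [331.15 267.1 ] s=.033 [333.44 267.93]
0.104 ring [328.26 265.63] ptr end [331.17 266.69] s=.033 [333.47 267.52]
ring hull 327.4703196347032 266.28767123287673
```

View pics/s4.png

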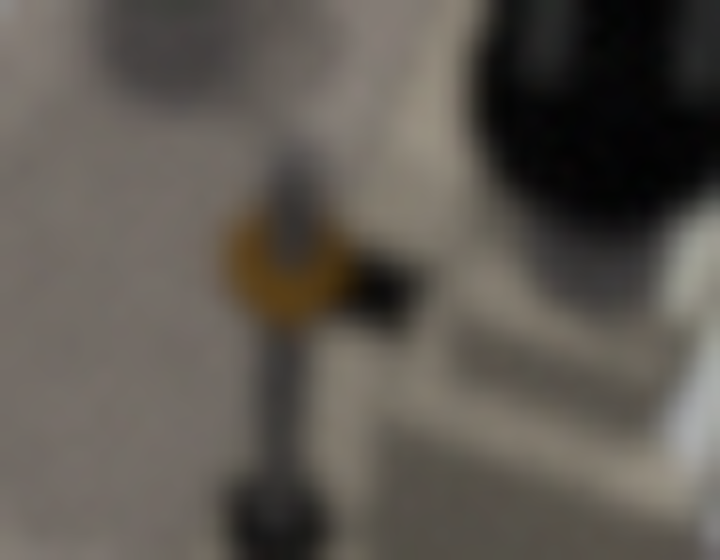

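Crop: the ring is at (290,262) and the pointer tab at (385,288), about level along the sloping view line. One closer numeric check of the level before letting go.

```bash
python3 - <<'E'
from h import *
cs=[cam("scene") for _ in range(24)]; c=cs[0]; I=np.mean([k["img"].astype(float) for k in cs],0); Zs=np.array([k["z_map"] for k in cs]); c["z_map"]=np.nanmean(np.where(Zs>0,Zs,np.nan),0)
y0,y1,x0,x1=258,276,322,339
v,u=np.mgrid[y0:y1,x0:x1]; P=world(c,np.c_[u.ravel(),v.ravel()]).reshape(*u.shape,3); s=I[y0:y1,x0:x1]; w=s[...,0]-s[...,2]
np.set_printoptions(linewidth=200)
print("cols",u[0]); print("z mm");print((P[...,2]*1000).round(1)); print("R-B");print(w.round(0).astype(int)); print("max");print(s.max(2).round(0).astype(int))
print("noise",np.std(Zs[:,266,326]))
E
```

```text
cols [322 323 324 325 326 327 328 329 330 331 332 333 334 335 336 337 338]
z mm
[[-1.200e+00 -6.000e-01 -7.000e-01 -7.000e-01 -4.000e-01  2.000e-01 -4.000e-01 -0.000e+00  1.000e-01 -1.800e+00 -5.000e-01 -1.000e-01  1.350e+01  1.500e+01  1.450e+01  1.480e+01  1.530e+01]
 [-1.000e-01 -7.000e-01  4.000e-01 -6.000e-01 -2.000e-01  1.341e+02  1.342e+02  1.351e+02 -5.000e-01 -7.000e-01  2.000e-01  1.130e+01  1.440e+01  1.440e+01  1.390e+01  1.490e+01  1.530e+01]
 [-8.000e-01 -1.200e+00 -1.200e+00 -1.000e+00 -6.000e-01  1.348e+02  1.345e+02  1.345e+02 -1.000e-01 -1.000e+00 -4.000e-01  1.340e+01  1.450e+01  1.410e+01  1.390e+01  1.470e+01  1.410e+01]
 [-4.000e-01  4.000e-01 -7.000e-01 -1.400e+00 -1.100e+00  1.332e+02  1.341e+02  1.345e+02 -1.000e+00 -1.000e+00  1.100e+01  1.450e+01  1.470e+01  1.370e+01  1.390e+01  1.480e+01  1.380e+01]
 [-6.000e-01 -9.000e-01 -4.000e-01 -1.100e+00 -1.300e+00  1.275e+02  1.299e+02  1.288e+02 -0.000e+00 -3.000e-01  1.330e+01  1.430e+01  1.500e+01  1.420e+01  1.440e+01  1.400e+01  1.480e+01]
 [-1.000e+00 -7.000e-01  2.000e-01 -3.000e-01  1.052e+02  1.239e+02  1
[... 3979 characters left out ...]
  70  72  63  51  50  63  81  96 108 118]
 [112 108  98  92  87  82  79  78  73  54  32  22  32  50  77 102 117]
 [113 108 101  93  90  88  87  82  70  47  26  15  21  46  80 105 116]
 [115 112 105  95  87  83  82  80  72  56  43  33  35  61  93 109 111]
 [116 114 109  98  82  72  74  83  91  90  80  68  63  82 107 112 103]
 [115 115 112  99  79  64  69  90 112 117 114 102  96 103 117 115 101]
 [114 115 112  99  76  61  67  95 120 129 128 122 115 118 123 118 102]
 [114 115 111  98  75  61  69  97 122 132 130 125 121 124 127 122 109]
 [115 114 111  97  74  60  71  99 123 131 129 123 122 127 129 125 119]
 [115 115 110  96  74  62  73 101 124 131 126 119 118 122 126 126 125]]
noise 0.0021170205
```

Depth is decisive: ring top 105.2 mm (centre 102.2) and pointer top 104.5 mm (centre 102.5), so they are level within 0.5 mm. Release and lift straight up.

Call:
servo_tool(
  series="-0.4 0 0 0 0 0 0;-0.4 0 0 0 0 0 0;-0.4 0 0 0 0 0 0;-0.4 0 0 0 0 0 0;-0.4 0 0 -0.02 0 0 0;-0.4 0 0 -0.05 0 0 0;-0.4 0 0 -0.09 0 0 0;-0.4 0 0 -0.12 0 0 0;-0.4 0 0 -0.12 0 0 0;-0.4 0 0 -0.12 0 0 0",
)

```text
time_s: 12.82
eef_pos: [0.5328, 0.0431, 0.3435]
eef_rot: [0.003, -0.183, 0.983, -0.001]
wrist_force: [0.2, -0.4, -1.4]
opening: 0.702
grasp_force: 0.0
```

```bash
python3 d.py; python3 - <<'E'
from h import *
cs=[cam("scene") for _ in range(16)]; c=cs[0]; Zs=np.array([k["z_map"] for k in cs]); c["z_map"]=np.nanmean(np.where(Zs>0,Zs,np.nan),0)
r=[(325,265),(326,265),(330,265),(331,265),(325,266),(326,266),(330,266),(326,267),(325,267),(327,267)]
p=[(332,267),(333,267),(334,267),(332,268),(333,268),(334,268),(335,268),(333,269),(334,269)]
print("ring top",world(c,r)[:,2].mean(),"ptr top",world(c,p)[:,2].mean(),"want ring-ptr .001")
save("s5",cv2.resize(c["img"][200:350,280:480],None,fx=3.9,fy=3.9,interpolation=cv2.INTER_CUBIC))
E
```

```text
t 12.82 pos [0.5328 0.0431 0.3435] q [-0.14  0.02  1.6   0.    1.51 -2.08] phi 111.07 zaxis [ 5.2e-03 -6.0e-04 -1.0e+00] F [ 0.2  -0.39 -1.4 ] open 0.7 0.0
ring top 0.10484334466346452 ptr top 0.10462614705605174 want ring-ptr .001
```

View pics/s5.png

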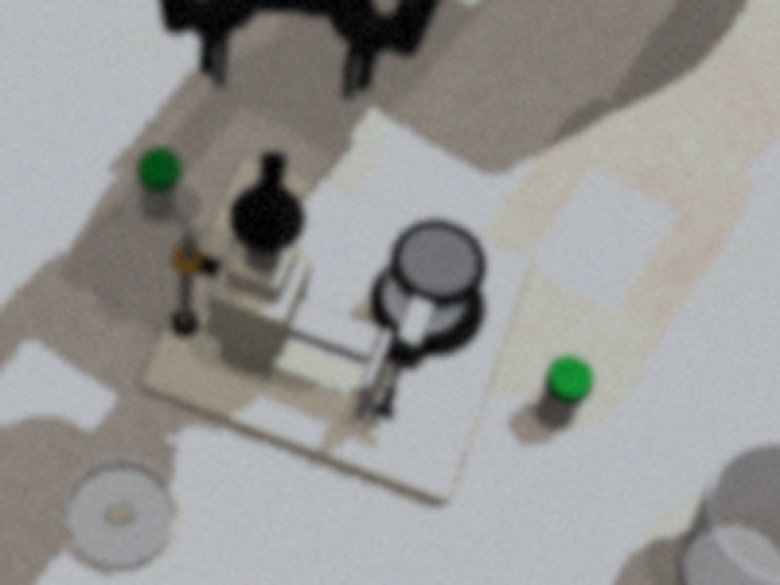

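The gripper is clear, the lens is level over the dish, and the pointer sits beside the ring within about 0.5 mm; nothing else moved.

```bash
python3 -c "
from bench import ctrl
print(ctrl.hand_in())"
```

```text
the job is handed in; nothing more can be done
None
```

The job is handed in: the lens snapped down level over the dish, the knob was then turned about 182° and let go with the pointer within about 1 mm of the ring's height (measured slightly high), and nothing else was seen to move.

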